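# Find the concealed catch of a showcase plinth

### The arm

A 6-joint arm with a two-finger parallel gripper is mounted at the origin on the work surface. World frame = base frame: x ahead of the robot, y to its left, z up, the work surface at z = 0. Lengths are in m, angles in rad, forces in N, time in s.
With the tool pointing down it reaches from about 0.3 to 0.775 m from the base axis. Payload 14.6 kg.
Tool frame: the origin (TCP) lies between the finger pads; the fingertips stand 14 mm ahead of it and the grasp point (between the pads) lies 5 mm behind it; z points along the fingers, y is the line along which they close (so a half turn about z gives the same grasp; the last joint's range is limited). The gripper opens to 94 mm and grips with 3 to 60 N. Pads are 16 mm wide; open, the fingers measure 119 mm over their backs; the gripper's body (75 mm by 177 mm) begins 78 mm behind the grasp point.
Start: joints at [-1.359, 0.3, 1.521, -0, 1.321, -0.067], TCP at [0.151, -0.529, 0.219] pointing down, gripper open.
Joint ranges: [-3.03, 3.03], [-0.79, 2.21], [0.23, 2.52], [-1.04, 4.18], [0, 3.07], [-2.55, 2.55]. Speed limits (rad/s): [2.22, 2.22, 2.57, 3.14, 3.14, 3.14].

### API

Orientations are given as [roll, pitch, yaw] about the fixed x, y, z axes, in that order (R = Rz(yaw) Ry(pitch) Rx(roll)).
In Python, from station import ctrl gives the robot as it stands. The module is installed in compiled form; this text tells all that it offers.
- The arm moves only by the tool move_arm, never from a script. Its argument "targets" is a list of rows, each a list of 7 numbers: the opening, from -1 (shut) to 1 (fully open), then the shift along the tool's x, y, z in units of 50 mm (1.0 is 50 mm), then the turn, a rotation vector about the tool's x, y, z in rad. A call has 1 to 12 rows; each row is the pose to reach, as a shift and turn from the pose commanded when the call began, along the tool's axes at that moment; what a row does not reach only later rows make up. A row lasts 1/10 s, in which the tool goes at most 50 mm and 8.59 degrees, less where a joint would pass 70% of its speed; a pose out of reach is approached as far as the arm can. A call with a gripper value outside its range is refused whole. The fingers move at their own pace and stop on an object; "grip_force" is the grip in N (left out, the last holds). Time passes only in rows, so rows that repeat a pose let the fingers close. It gives the time, the measured TCP pose, the force, the opening and the grip force at its end, in the units of the state.
- ctrl.get_obs(): the state, without advancing time (a new reading comes with each control period).
- ctrl.camera(name): name is "side" or "top"; returns (picture, depth): 400x640x3 uint8, red, green, blue; 400x640 float32, m along the optical axis (not along the pixel's ray), 0 where there is no reading.
- ctrl.camera_params(name): a dict with "intrinsics" (3x3 intrinsics, pixels), "rvec" (rotation vector, rad) and "tvec" (3), from world to camera coordinates, as OpenCV has them. Camera axes: x right, y down, z forward; pixel columns grow to the right and rows downward; lengths in m; the calibration is good to about 2 mm. A picture is of the moment at which its call begins. camera_params takes no time and is no camera call.
- ctrl.hand_in(): hands the job in; it is judged then, once.
Trained networks look in the newest picture that a camera, given by its name, has taken for a name from the list of things; names that differ only in an ending like _2 or _b are one class to them, and where a whole thing is asked for, a point or a joint stands for the part that bears it (a point fixed in the world has none). Each returns a list of dicts, best first, with "score" (0 to 1); they miss things now and then, are a little off and sometimes report something else, mostly with a low value. They report only what shows in the picture. A call takes as long as a camera call.
- ctrl.cut_out(camera, target): "region" (400x640 bool, what is visible of it) and "point" ([column, row] in pixels, amid what is visible of it).
- ctrl.tip_of(camera, target): "point" ([column, row] in pixels: a listed point, or the origin of a listed thing).
The state is a dict: "time_s": time; "qpos": joint angles; "joint_vel": joint speeds; "tau": joint torques, N m; "ee_pos": TCP position; "eef_rot": TCP orientation; "force": force on the tool from outside, world axes, zero at the start; "moment": the same for the moment, N m; "grip_width": finger opening in m; "grip_force": force on a finger pad.
Only numpy, scipy, OpenCV 4.12 (cv2) and the standard library are available. Lean on these libraries where they do the work, as an engineer would, in place of code of your own. Each camera call takes 0.05 s, during which the arm holds its last target. There are 200 camera calls.

### The job

The humidity tray in the front of the small showcase plinth is held shut by a concealed catch: one of the four flush brass discs in its top panel is a sprung button, the other three are solid blanks that look the same. With the fingertips feel lightly over the discs, find the one that gives, and press it down until the tray springs out; then take the hand away, leaving the tray fully out and the button risen again. Pick nothing up, and leave the jars, pots, mug and brush undisturbed.

Things in the scene. Friction and masses are not known exactly. Their poses are not given: they have to be found in the camera images.
- plinth: low box-shaped showcase plinth, 260 mm deep (x), 400 wide (y), 110 high, fixed to the table (its place and yaw vary). Grey sides, flat white top panel 110 mm above the table. Origin: centre of its underside; its front, with the blue tray front, faces its own -x (about towards the robot). Four brass discs, 53 mm across in 56 mm round holes, lie in a row along its y, 50 mm in front of its middle and 90 mm apart, their faces 2 mm below the panel
- disc1 (a point): centre of the face of the first brass disc, at plinth (-50, -135, 108) mm, z up. Any one of the four discs is the button, drawn afresh each time; the others are rigid and backed by the case, so come down slowly (about 15 mm per second) and stop once 8 N or so is felt: a push or blow over 60 N counts as too hard
- disc2 (a point): centre of the face of the second brass disc, at plinth (-50, -45, 108) mm, z up
- disc3 (a point): centre of the face of the third brass disc, at plinth (-50, 45, 108) mm, z up
- disc4 (a point): centre of the face of the fourth brass disc, at plinth (-50, 135, 108) mm, z up
- catch (a joint): how far the live disc is pressed straight down, m: 0 at rest, 0.007 at its stop. A spring resists with about 2 N at first and 6 N at the stop and lifts it again; the tray is let go at about 0.004
- tray (a joint): how far the tray has come out of the plinth's front, m: 0 shut, 0.06 fully out. A spring drives it out in under a second once the catch is pressed, and it stays out by itself. The tray front is flush and gives no hold
- tray_front (a point): middle of the upper edge of the blue tray front (286 mm wide, 64 mm high), 78 mm above the table; moves with the tray towards the plinth's -x
- salve_pot: bystander: small cream pot with brown rim, 46 mm across, 45 high, loose on the back half of the plinth's top; origin at the centre of its underside
- ink_bottle: bystander: small cream bottle with ochre shoulder, 44 mm across, 55 high, loose on the back half of the plinth's top; origin at the centre of its underside
- crock: bystander: cream crock with red-brown rim, 84 mm across, 85 high, on the table to the left; origin at the centre of its underside
- ochre_jar: bystander: ochre shouldered jar, 100 mm across, 130 high, on the table to the right; origin at the centre of its underside
- mug: bystander: white mug, 76 mm across, 85 high, on the table to the right; origin at the centre of its underside
- brush: bystander: dusting brush lying on the table to the left; origin under its middle

How it is judged:
By the outcome, as a careful person would: the job done as asked, in the order asked, and still so for the second after the job is handed in, with the robot touching nothing.
It also fails if it takes over 48 s, if anything falls off the work surface, if the arm or the gripper's body presses on something with over 40 N, if the wrist force passes 120 N, or if a joint passes its speed limit or range.

## Working session

There is one attempt and no reset: what is moved stays moved. The work goes in short steps, Python scripts to look and compute and a tool call to move; the robot and the scene stay as the last step left them, time stands still between calls to the robot, and variables do not carry over. Pictures are saved under pics/ and viewed, at most 10 in all, crops included, and the job is handed in when it is done.

Besides the shell and the picture viewer there is one more tool, called after "Call:" in YAML: its name, and indented under it one key for each argument. move_arm: Moves the arm, as the interface text tells. Its arguments: {"type":"object","properties":{"targets":{"type":"array"},"grip_force":{"type":"number"}},"required":["targets"]}

```bash
mkdir -p pics
cat > h.py <<'E'
import numpy as np, cv2
from station import ctrl
def cam(n):
    p=ctrl.camera_params(n); K=np.array(p["intrinsics"],float); R=cv2.Rodrigues(np.array(p["rvec"],float))[0]; return K,R,np.array(p["tvec"],float).ravel()
def ray_z(n,px,z):
    K,R,t=cam(n); d=R.T@np.linalg.inv(K)@np.array([px[0],px[1],1.]); o=-R.T@t
    return o+d*(z-o[2])/d[2]
def deproj(n,px,dep):
    K,R,t=cam(n); c=np.linalg.inv(K)@np.array([px[0],px[1],1.])*dep[int(round(px[1])),int(round(px[0]))]
    return R.T@(c-t)
E
python3 - <<'E'
from h import *
np.set_printoptions(precision=4,suppress=True)
for n in("top","side"):
    im,d=ctrl.camera(n); cv2.imwrite(f"pics/{n}0.png",im[:,:,::-1])
    for t in("disc1","disc2","disc3","disc4"):
        for r in ctrl.tip_of(n,t)[:2]: print(n,t,round(r["score"],2),np.round(r["point"],1),ray_z(n,r["point"],.108),deproj(n,r["point"],d))
o=ctrl.get_obs();print(o)
E
```

```text
top disc1 0.92 [360.5 208.2] [ 0.4984 -0.1474  0.108 ] [ 0.4983 -0.1473  0.1095]
top disc1 0.68 [294.7 191.4] [0.5672 0.108  0.108 ] [0.5672 0.1079 0.1086]
top disc2 0.92 [360.5 208.2] [ 0.4984 -0.1474  0.108 ] [ 0.4983 -0.1473  0.1095]
top disc2 0.68 [294.7 191.4] [0.5672 0.108  0.108 ] [0.5672 0.1079 0.1086]
top disc3 0.92 [360.5 208.2] [ 0.4984 -0.1474  0.108 ] [ 0.4983 -0.1473  0.1095]
top disc3 0.68 [294.7 191.4] [0.5672 0.108  0.108 ] [0.5672 0.1079 0.1086]
top disc4 0.92 [360.5 208.2] [ 0.4984 -0.1474  0.108 ] [ 0.4983 -0.1473  0.1095]
top disc4 0.68 [294.7 191.4] [0.5672 0.108  0.108 ] [0.5672 0.1079 0.1086]
side disc1 0.93 [314.5 161.4] [ 0.4916 -0.1616  0.108 ] [ 0.4936 -0.1575  0.1108]
side disc1 0.77 [325.3 192.5] [0.5422 0.0167 0.108 ] [0.5416 0.0156 0.1071]
side disc2 0.93 [314.5 161.4] [ 0.4916 -0.1616  0.108 ] [ 0.4936 -0.1575  0.1108]
side disc2 0.77 [325.3 192.5] [0.5422 0.0167 0.108 ] [0.5416 0.0156 0.1071]
side disc3 0.93 [314.5 161.4] [ 0.4916 -0.1616  0.108 ] [ 0.4936 -0.1575  0.1108]
side disc3 0.77 [325.3 192.5] [0.5422 0.0167 0.108 ] [0.5416 0.0156 0.1071]
side disc4 0.93 [314.5 161.4] [ 0.4916 -0.1616  0.108 ] [ 0.4936 -0.1575  0.1108]
side disc4 0.77 [325.3 192.5] [0.5422 0.0167 0.108 ] [0.5416 0.0156 0.1071]
{'time_s': 0.5, 'qpos': array([-1.3586,  0.2999,  1.5211, -0.    ,  1.3206, -0.0666]), 'joint_vel': array([-0.002 , -0.0004,  0.    ,  0.0002, -0.0007, -0.0018]), 'tau': array([ -0.0008, -53.135 , -35.2739,   0.0708,   0.0214,  -0.    ]), 'ee_pos': array([ 0.1514, -0.5287,  0.2194]), 'eef_rot': array([-3.1415,  0.    ,  0.2788]), 'force': array([-0.0816,  0.9671, -0.6735]), 'moment': array([-0.0466, -0.0375,  0.0072]), 'grip_force': 0.0, 'grip_width': 0.09407517532252026}
```

View pics/top0.png

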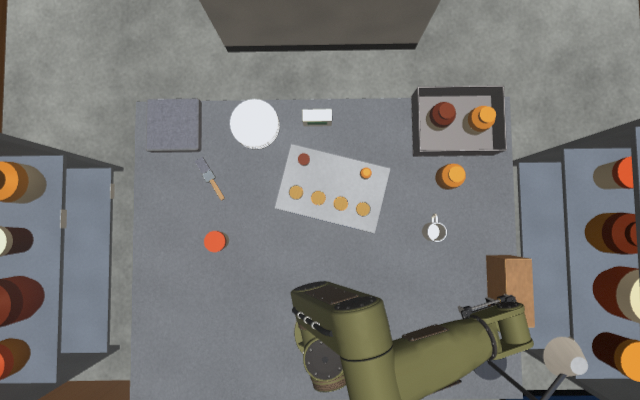

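View pics/side0.png

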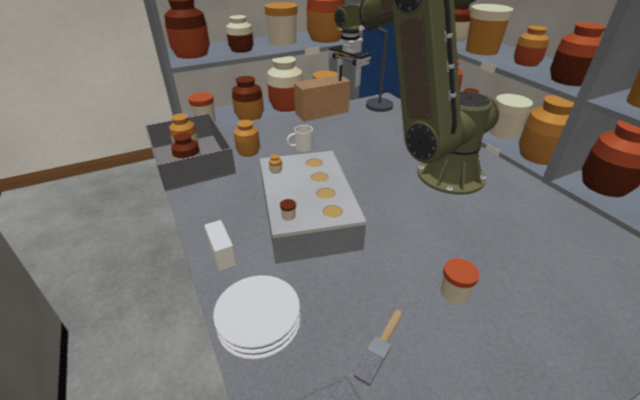

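Run:
```python
from h import *
np.set_printoptions(precision=4,suppress=True)
im=cv2.imread("pics/top0.png"); hsv=cv2.cvtColor(im,cv2.COLOR_BGR2HSV)
m=cv2.inRange(hsv,(12,60,60),(35,255,255))
n,l,s,c=cv2.connectedComponentsWithStats(m)
for i in range(1,n):
    if s[i,4]>40: print(s[i],c[i],ray_z("top",c[i],.108))
```

```text
[  0   0   7 133 586] [ 1.9881 52.4898] [1.1433 1.282  0.108 ]
[463 106  34  28 713] [479.4236 119.2511] [ 0.8424 -0.6211  0.108 ]
[426 110  20  20  63] [432.6984 122.4286] [ 0.8324 -0.4375  0.108 ]
[   0  161   45   41 1499] [ 18.9239 182.1815] [0.6177 1.1942 0.108 ]
[593 161  29  27 435] [605.0368 176.2253] [ 0.6107 -1.0983  0.108 ]
[435 163  31  26 615] [450.3187 175.9333] [ 0.6198 -0.4996  0.108 ]
[360 167  12  12 109] [365.5046 172.6055] [ 0.6373 -0.1696  0.108 ]
[210 179  14  21 102] [216.6373 189.0196] [0.5805 0.4136 0.108 ]
[289 185  14  14 151] [295.6556 191.8543] [0.5654 0.1042 0.108 ]
[311 191  15  15 168] [317.8631 197.619 ] [0.5417 0.0178 0.108 ]
[333 196  15  15 166] [340.2831 203.1687] [ 0.519  -0.0692  0.108 ]
[356 202  14  14 154] [362.6169 208.5909] [ 0.4968 -0.1556  0.108 ]
[585 213  31  40 607] [597.0906 231.9374] [ 0.3956 -1.0555  0.108 ]
[  0 227  13  28 144] [  7.6458 239.7222] [0.3925 1.2303 0.108 ]
[ 481  255   54  105 3601] [511.2113 300.4679] [ 0.1389 -0.7153  0.108 ]
[616 270  24  52 700] [626.8371 294.5229] [ 0.1568 -1.1546  0.108 ]
[  291   293   202   107 11495] [391.1593 353.306 ] [-0.0541 -0.2533  0.108 ]
[  0 338  30  38 551] [ 17.2232 352.4555] [-0.0381  1.1769  0.108 ]
[614 339  26  43 863] [628.4368 358.7428] [-0.0821 -1.1459  0.108 ]
[  38  380   92   20 1472] [ 90.2833 390.5346] [-0.1823  0.8918  0.108 ]
```

The top view shows the plinth with discs 4 to 1 at (296,192), (318,198), (340,203) and (363,209). They measure 90 mm apart, with plinth yaw about -0.26. The side view agrees: jars sit at the back, and the mug and ochre jar are clear of the path. I'll shut the fingers and move above disc 1.

Call:
move_arm:
  targets:
    - [-1, 0.3, -0.18, 0, 0, 0, 0]
    - [-1, 0.9, -0.55, 0, 0, 0, 0]
    - [-1, 1.7, -1.03, 0, 0, 0, 0]
    - [-1, 2.5, -1.51, 0, 0, 0, 0]
    - [-1, 3.3, -2.0, 0, 0, 0, 0]
    - [-1, 4.1, -2.48, 0, 0, 0, 0]
    - [-1, 4.9, -2.97, 0, 0, 0, 0]
    - [-1, 5.7, -3.45, 0, 0, 0, 0]
    - [-1, 6.5, -3.94, 0.2, 0, 0, 0]
    - [-1, 7.3, -4.42, 0.5, 0, 0, 0]
    - [-1, 8.1, -4.91, 0.8, 0, 0, 0]
    - [-1, 8.7, -5.27, 1.2, 0, 0, 0]

```text
time_s: 1.7
ee_pos: [0.4985, -0.1526, 0.1595]
eef_rot: [3.141, -0.001, 0.28]
force: [0.7, -1.1, -0.2]
grip_width: 0.0022
grip_force: 0.0
```

Call:
move_arm:
  targets:
    - [-1, 0, 0, 0, 0, 0, 0]
    - [-1, 0, 0, 0.2, 0, 0, 0]
    - [-1, 0, 0, 0.35, 0, 0, 0]
    - [-1, 0, 0, 0.4, 0, 0, 0]
    - [-1, 0, 0, 0.4, 0, 0, 0]

```text
time_s: 2.2
ee_pos: [0.4966, -0.1564, 0.1394]
eef_rot: [-3.141, 0.0, 0.277]
force: [0.3, 0.0, 0.3]
grip_width: 0.0008
grip_force: 0.0
```

Run:
```python
from h import *
np.set_printoptions(precision=4,suppress=True)
o=ctrl.get_obs();print(o["time_s"],o["ee_pos"],o["eef_rot"],o["force"],o["grip_width"])
im,d=ctrl.camera("side"); cv2.imwrite("pics/side1.png",cv2.resize(im[120:270,220:400,::-1],None,fx=4,fy=4))
```

```text
2.2 [ 0.4966 -0.1564  0.1394] [-3.1415  0.0001  0.2775] [0.2777 0.0103 0.2694] 0.0007587866877564779
```

View pics/side1.png

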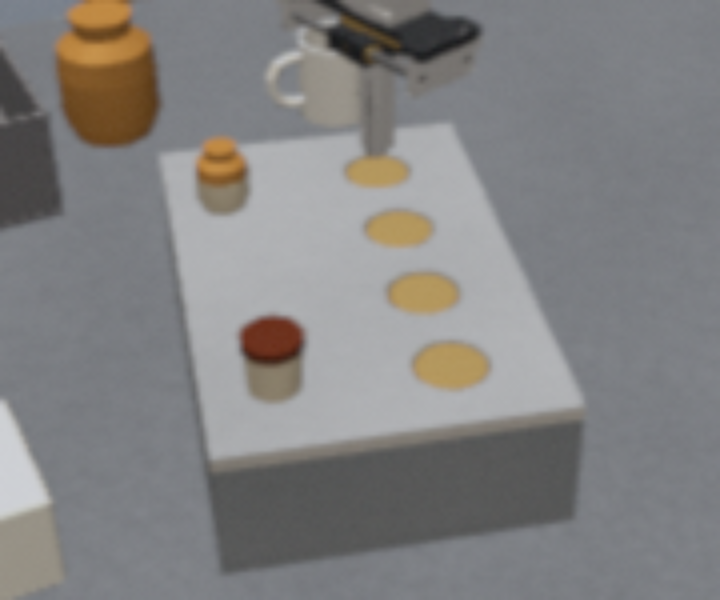

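The crop shows the shut fingertips standing right over disc 1 at (377,155). I'll come down slowly.

Call:
move_arm:
  targets:
    - [-1, 0, 0, 0.03, 0, 0, 0]
    - [-1, 0, 0, 0.06, 0, 0, 0]
    - [-1, 0, 0, 0.09, 0, 0, 0]
    - [-1, 0, 0, 0.12, 0, 0, 0]
    - [-1, 0, 0, 0.15, 0, 0, 0]
    - [-1, 0, 0, 0.18, 0, 0, 0]
    - [-1, 0, 0, 0.21, 0, 0, 0]
    - [-1, 0, 0, 0.24, 0, 0, 0]
    - [-1, 0, 0, 0.27, 0, 0, 0]
    - [-1, 0, 0, 0.3, 0, 0, 0]

```text
time_s: 3.25
ee_pos: [0.497, -0.1557, 0.1243]
eef_rot: [-3.142, -0.0, 0.279]
force: [-0.2, -0.3, 0.9]
grip_width: 0.0003
grip_force: 0.0
```

Call:
move_arm:
  targets:
    - [-1, 0, 0, 0.02, 0, 0, 0]
    - [-1, 0, 0, 0.03, 0, 0, 0]

```text
time_s: 3.45
ee_pos: [0.497, -0.1557, 0.1228]
eef_rot: [-3.141, 0.0, 0.279]
force: [1.0, 0.4, 0.4]
grip_width: 0.0003
grip_force: 0.0
```

Call:
move_arm:
  targets:
    - [-1, 0, 0, 0.02, 0, 0, 0]
    - [-1, 0, 0, 0.02, 0, 0, 0]

```text
time_s: 3.65
ee_pos: [0.4971, -0.1557, 0.1221]
eef_rot: [3.141, -0.0, 0.279]
force: [0.4, -0.0, 0.3]
grip_width: 0.0005
grip_force: 0.5
```

Call:
move_arm:
  targets:
    - [-1, 0, 0, 0.01, 0, 0, 0]
    - [-1, 0, 0, 0.01, 0, 0, 0]

```text
time_s: 3.85
ee_pos: [0.4971, -0.1557, 0.1216]
eef_rot: [3.141, -0.0, 0.279]
force: [-0.9, 0.4, 4.1]
grip_width: 0.0004
grip_force: 2.0
```

Call:
move_arm:
  targets:
    - [-1, 0, 0, 0.01, 0, 0, 0]
    - [-1, 0, 0, 0.01, 0, 0, 0]

```text
time_s: 4.05
ee_pos: [0.4971, -0.1557, 0.1211]
eef_rot: [3.141, -0.0, 0.279]
force: [-0.7, 0.2, 4.3]
grip_width: 0.0002
grip_force: 2.2
```

Call:
move_arm:
  targets:
    - [-1, 0, 0, 0.01, 0, 0, 0]
    - [-1, 0, 0, 0.01, 0, 0, 0]

```text
time_s: 4.25
ee_pos: [0.4971, -0.1557, 0.1205]
eef_rot: [3.141, -0.0, 0.279]
force: [-0.6, -0.1, 5.1]
grip_width: 0.0008
grip_force: 2.3
```

Call:
move_arm:
  targets:
    - [-1, 0, 0, 0.01, 0, 0, 0]
    - [-1, 0, 0, 0.01, 0, 0, 0]

```text
time_s: 4.45
ee_pos: [0.4971, -0.1557, 0.12]
eef_rot: [3.141, -0.0, 0.279]
force: [-0.1, 1.0, 5.3]
grip_width: 0.0005
grip_force: 2.3
```

Call:
move_arm:
  targets:
    - [-1, 0, 0, 0.01, 0, 0, 0]
    - [-1, 0, 0, 0.02, 0, 0, 0]
    - [-1, 0, 0, 0.02, 0, 0, 0]

```text
time_s: 4.75
ee_pos: [0.4971, -0.1557, 0.119]
eef_rot: [3.141, -0.0, 0.279]
force: [-1.1, -0.2, 5.2]
grip_width: 0.0005
grip_force: 2.6
```

Call:
move_arm:
  targets:
    - [-1, 0, 0, 0.01, 0, 0, 0]
    - [-1, 0, 0, 0.02, 0, 0, 0]
    - [-1, 0, 0, 0.02, 0, 0, 0]

```text
time_s: 5.05
ee_pos: [0.4972, -0.1558, 0.1179]
eef_rot: [3.141, -0.0, 0.279]
force: [0.8, -0.6, 4.9]
grip_width: 0.0007
grip_force: 2.1
```

Disc 1 gives: 4 mm of travel at about 5 N. I'll press slightly further and check the tray.

Call:
move_arm:
  targets:
    - [-1, 0, 0, 0.01, 0, 0, 0]
    - [-1, 0, 0, 0.02, 0, 0, 0]
    - [-1, 0, 0, 0.02, 0, 0, 0]

```text
time_s: 5.35
ee_pos: [0.4972, -0.1557, 0.117]
eef_rot: [3.141, -0.0, 0.279]
force: [0.8, -0.8, 4.6]
grip_width: 0.0005
grip_force: 2.4
```

Call:
move_arm:
  targets:
    - [-1, 0, 0, 0.01, 0, 0, 0]
    - [-1, 0, 0, 0.01, 0, 0, 0]
    - [-1, 0, 0, 0.01, 0, 0, 0]
    - [-1, 0, 0, 0.01, 0, 0, 0]

```text
time_s: 5.75
ee_pos: [0.4971, -0.1557, 0.1165]
eef_rot: [3.141, -0.0, 0.279]
force: [0.6, 0.0, 4.9]
grip_width: 0.0001
grip_force: 2.6
```

Run:
```python
from h import *
for n in("top","side"):
    im,d=ctrl.camera(n)
    for r in ctrl.tip_of(n,"tray_front")[:2]: print(n,r["score"],r["point"],ray_z(n,r["point"],.078))
    if n=="side": a=cv2.resize(im[120:270,220:420,::-1],None,fx=2,fy=2)
    else: b=cv2.resize(im[130:280,240:440,::-1],None,fx=2,fy=2)
cv2.imwrite("pics/c2.png",np.hstack([a,b]))
```

```text
top 0.73 [322.2, 239.0] [0.37956554 0.00300256 0.078     ]
side 0.68 [312.8, 162.6] [ 0.47931933 -0.20122248  0.078     ]
side 0.59 [365.6, 186.0] [0.3886564  0.00792078 0.078     ]
```

View pics/c2.png

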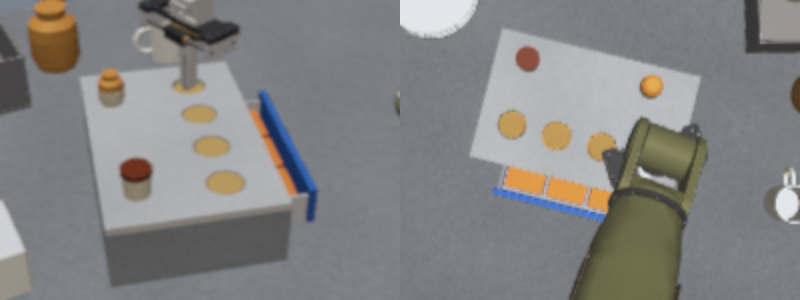

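The tray is out in both views, with its blue front about 60 mm ahead. Now I'll lift away gently.

Call:
move_arm:
  targets:
    - [-1, 0, 0, -0.03, 0, 0, 0]
    - [-1, 0, 0, -0.08, 0, 0, 0]
    - [-1, 0, 0, -0.14, 0, 0, 0]
    - [-1, 0, 0, -0.3, 0, 0, 0]
    - [-1, 0, 0, -0.6, 0, 0, 0]
    - [-1, 0, 0, -1.0, 0, 0, 0]
    - [-1, 0, 0, -1.5, 0, 0, 0]
    - [-1, 0, 0, -2.0, 0, 0, 0]
    - [-1, 0, 0, -2.0, 0, 0, 0]

```text
time_s: 6.85
ee_pos: [0.4978, -0.156, 0.2198]
eef_rot: [3.139, -0.004, 0.279]
force: [0.2, -0.3, 0.1]
grip_width: 0.0
grip_force: 0.0
```

Call:
move_arm:
  targets:
    - [-1, -0.4, 0.24, 0, 0, 0, 0]
    - [-1, -1.0, 0.6, 0, 0, 0, 0]
    - [-1, -1.7, 1.03, 0, 0, 0, 0]
    - [-1, -2.4, 1.45, 0, 0, 0, 0]
    - [-1, -3.1, 1.88, 0, 0, 0, 0]
    - [-1, -3.8, 2.3, 0, 0, 0, 0]
    - [-1, -4.5, 2.73, 0, 0, 0, 0]
    - [-1, -5.2, 3.15, 0, 0, 0, 0]
    - [-1, -5.7, 3.45, 0, 0, 0, 0]
    - [-1, -5.9, 3.57, 0, 0, 0, 0]
    - [-1, -5.9, 3.57, 0, 0, 0, 0]
    - [-1, -5.9, 3.57, 0, 0, 0, 0]

```text
time_s: 8.05
ee_pos: [0.2631, -0.4078, 0.2162]
eef_rot: [-3.141, -0.0, 0.279]
force: [-0.1, 0.4, -0.2]
grip_width: 0.0003
grip_force: 0.0
```

Run:
```python
from h import *
for n in("top","side"):
    im,d=ctrl.camera(n)
    for r in ctrl.tip_of(n,"tray_front")[:1]: print(n,r["score"],r["point"],ray_z(n,r["point"],.078))
    if n=="top":
        print([deproj(n,p,d)[2].round(4) for p in((295.7,191.9),(317.9,197.6),(340.3,203.2),(362.6,208.6))])
        b=cv2.resize(im[130:280,240:440,::-1],None,fx=2,fy=2)
    else: a=cv2.resize(im[120:270,220:420,::-1],None,fx=2,fy=2)
cv2.imwrite("pics/c3.png",np.hstack([a,b]))
```

```text
top 0.68 [317.6, 234.0] [0.39948068 0.02095779 0.078     ]
[np.float64(0.1129), np.float64(0.1104), np.float64(0.1085), np.float64(0.1098)]
side 0.57 [364.5, 187.1] [0.39520887 0.01158898 0.078     ]
```

View pics/c3.png

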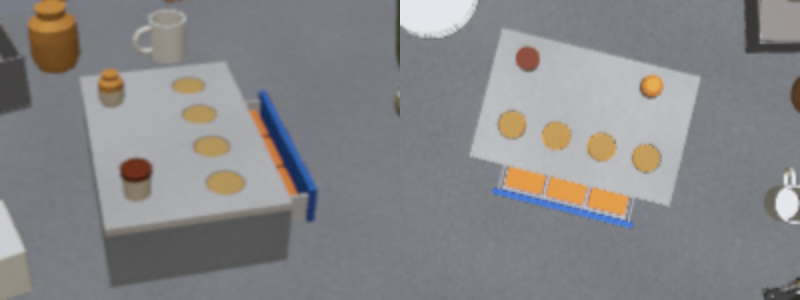

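The tray front sits at (0.396, 0.011), as expected for fully out. Disc 1 is level with the others again, the bystanders haven't moved, and the arm is clear.

```bash
python3 -c "
from station import ctrl
print(ctrl.hand_in())"
```

```text
the job is handed in; nothing more can be done
None
```

Job handed in: disc 1 was the button; pressing it at about 5 N released the tray, which is fully out, with the button risen, the hand clear and nothing else disturbed.

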